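# Clamp the glued test coupon for curing

## Robot

A 6-joint arm with a two-finger parallel gripper is mounted at the origin on a cart in front of the work surface, level with it; the furniture and walls round the work are solid. World frame = base frame: x ahead of the robot, y to its left, z up, the work surface at z = 0. Lengths are in m, angles in rad, forces in N, time in s.
With the tool pointing down it reaches from about 0.35 to 0.95 m from the base axis. Payload 17.4 kg.
Tool frame: the origin (TCP) lies on the centre line of the jaws, within the pads' length; the fingertips stand 11 mm ahead of it and the grasp point (between the pads) lies 8 mm behind it; z points along the fingers, y is the line along which they close (so a half turn about z gives the same grasp; the last joint's range is limited). The gripper opens to 93 mm and grips with 3 to 60 N. Pads are 15 mm wide; open, the fingers measure 128 mm over their backs; the gripper's body (75 mm by 188 mm) begins 65 mm behind the grasp point.
Start: joints at [1.221, 0.116, 1.442, -0, 1.584, -0.038], TCP at [0.207, 0.642, 0.23] pointing down, gripper open.
Joint ranges: [-2.83, 2.83], [-0.83, 2.19], [0.07, 2.5], [-1.14, 4.28], [0.01, 3], [-2.97, 2.97]. Speed limits (rad/s): [1.89, 1.89, 2.22, 3.14, 3.14, 3.14].

## Interface

Orientations are given as [roll, pitch, yaw] about the fixed x, y, z axes, in that order (R = Rz(yaw) Ry(pitch) Rx(roll)).
In Python, from plant import get_state, read_camera, sign_off gives the robot as it stands.
- The arm moves only by the tool arm_command, never from a script. Its argument "motion" is a list of rows, each a list of 7 numbers: the shift along the tool's x, y, z in m, then the turn, a rotation vector about the tool's x, y, z in rad, then the closure, from 0 (fully open) to 1 (shut). A call has 1 to 5 rows; each row is the pose to reach, as a shift and turn from the pose commanded when the call began, along the tool's axes at that moment; what a row does not reach only later rows make up. A row lasts 1/8 s, in which the tool goes at most 62.5 mm and 10.7 degrees, less where a joint would pass 70% of its speed; a pose out of reach is approached as far as the arm can. A call with a gripper value outside its range is refused whole. The fingers move at their own pace and stop on an object; "newtons" is the grip in N (left out, the last holds). Time passes only in rows, so rows that repeat a pose let the fingers close. It gives the time, the measured TCP pose, the force, the opening and the grip force at its end, in the units of the state.
- get_state(): the state, without advancing time (a new reading comes with each control period).
- read_camera(name): name is "side" or "top" or "wrist"; returns a dict with "pixels" (384x512x3 uint8, blue, green, red), "range_z" (384x512 float32, m along the optical axis (not along the pixel's ray), 0 where there is no reading), "fx", "fy", "cx", "cy" (pixels), "D" ([k1, k2, p1, p2, k3] as OpenCV has them; the pictures are not rectified), "origin" and "attitude" of the camera in the world. Camera axes: x right, y up, looking along -z (the intrinsics and any distortion apply to the point x, -y, -z); pixel columns grow to the right and rows downward; lengths in m; the calibration is good to about 2 mm. A picture is of the moment at which its call begins.
- sign_off(): hands the job in; it is judged then, once.
The state is a dict: "clock": time; "qpos": joint angles; "qvel": joint speeds; "joint_efforts": joint torques, N m; "ee_pos": TCP position; "eef_rot": TCP orientation; "wrist_force": force on the tool from outside, world axes, zero at the start; "moment": the same for the moment, N m; "grip_width": opening from 0.0 (shut) to 1.0 (fully open); "grip_force": force on a finger pad.
Only numpy, scipy, OpenCV 4.12 (cv2) and the standard library are available. Lean on these libraries where they do the work, as an engineer would, in place of code of your own. Each camera call takes 0.05 s, during which the arm holds its last target. There are 200 camera calls.

## Task

Draw the glued test coupon out of the storage sleeve and lay it flat on the base of the bench clamp, its square glued head centred under the clamp's pad and its tail sticking out at the open front. Then slide the clamp's free jaw down its bar until the pad sits on the head and the jaw tilts and binds by itself, let go of it, and screw the handle tight by about half a turn clockwise. Leave the other things on the bench where they stand.

Things in the scene. Friction and masses are not known exactly. Their poses are not given: they have to be found in the camera images.
- coupon_head (a point): Centre of the coupon's square head, 11 mm above its underside. The coupon is a flat paddle, 0.16 kg: a head 46x46 mm and 22 mm thick (a grey block glued on metal) and a tail strip 30 mm wide, 12 mm thick, undersides flush. Local x points from the head to the tail: the head reaches from x=-23 to +23 mm, the tail on to x=+125 mm. At the start it lies on the bench with the tail in the storage sleeve; the head stands out of the mouth, by 5 mm or more clear of it.
- coupon_tail (a point): Centre of the tail strip's outer part, 95 mm along local x from the head's centre, 6 mm above the underside: a good place to hold it when it goes into the clamp (z of the head's centre is 5 mm higher).
- sleeve_mouth (a point): Middle of the storage sleeve's mouth, 11 mm above the bench. The sleeve is a white roofed tunnel fixed to the bench, 125 mm deep along its local +x, 80 mm wide, 36 mm high; the tunnel is 42 mm wide, 22 mm high, without floor, closed at the back: the coupon is drawn out along local -x.
- clamp_seat (a point): Point on the top of the clamp's base plate straight under the screw's axis: where the centre of the head's underside belongs. The base plate is fixed, 12 mm high, 100 mm wide (y), from x=-55 to +110 mm in this frame; open front toward local -x. The upright flat steel bar (20x8 mm) stands at local x=+80 mm, its top 140 mm above the bench.
- jaw_sleeve (a point): Centre of the free jaw's sliding sleeve round the bar: block 37 (x) by 40 (y) by 40 mm (z); x as the clamp's. The jaw (0.47 kg) is loose with 0.025 rad of play; it sags and stays by friction where left. Held or pressed at the sleeve it slides down with under 10 N (pressed at the arm it jams). Pushed on by some 15 to 20 N once the pad meets the work, its sleeve end dips and it binds.
- jaw_lean (a point): Same point as jaw_sleeve, with axes that show the jaw's tilt: its z axis leans 0.3 rad from vertical when the jaw is level, about 0.275 when the screw end sags (start), 0.32 to 0.37 when the sleeve end has dipped and the jaw is bound on the work.
- pad (a point): Middle of the underside of the domed pad (26 mm across) at the screw's foot. It starts 16 to 34 mm above the level of the head's top in the clamp; 45 mm below the sleeve's centre at handle angle 0.
- handle_grip (a point): Centre of the round black crossbar (handle) on top of the screw, 44 mm long (local x), 15 mm thick. It lies 78 mm above the pad's underside, straight over it; the jaw's arm (20 mm wide, from the sleeve to the screw's axis, 80 mm) has its top 26 mm below this point.
- handle (a joint): Angle of the handle in rad, growing clockwise seen from above (tightening); starts between -0.6 and 0.1; at 0 the handle bar lies along the clamp's x. Each radian lowers the pad 1.0 mm; friction 0.08 N m, it stays where left. Once the pad is seated and the jaw bound, the handle keeps its height while it is turned and each further radian adds roughly 10 N.
- foil_flask: Bystander, to be left alone: small foil-wrapped flask, 68x70x78 mm. Origin: centre of its underside.
- petri_dish: Bystander, to be left alone: covered round dish, 91 mm across, 17 mm high. Origin: centre of its underside.
- cap_0: Bystander, to be left alone: loose blue screw cap, 34 mm across, 14 mm high, open side down; it lies somewhere in the open area in front. Origin: centre of its underside.
- cube_box: Bystander, to be left alone: small clear box, 66x65x49 mm. Origin: centre of its underside.
- tweezers_0: Bystander, to be left alone: tweezers lying flat, 122 mm long (along its y), 11 mm wide, 9 mm high. Origin: centre of its underside.
- tip_box_purple: Bystander, to be left alone: open box of pipette tips, 90x127x63 mm. Origin: centre of its underside.
- rack_yellow_small: Bystander, to be left alone: small yellow tube rack, 92x112x50 mm. Origin: centre of its underside.
There are look-alikes about, which are no part of the job. There is more than one size of the part that bears coupon_head; the job needs the larger.

How it is judged:
By the outcome, as a careful person would: the job done as asked, in the order asked, and still so for the second after the job is handed in, with the robot touching nothing.
It also fails if it takes over 72 s, if anything falls off the work surface, if the arm or the gripper's body presses on something with over 40 N, if the wrist force passes 120 N, or if a joint passes its speed limit or range.

## Working session

There is one attempt and no reset: what is moved stays moved. The work goes in short steps, Python scripts to look and compute and a tool call to move; the robot and the scene stay as the last step left them, time stands still between calls to the robot, and variables do not carry over. Pictures are saved under pics/ and viewed, at most 13 in all, crops included, and the job is handed in when it is done.

Besides the shell and the picture viewer there is one more tool, called after "Emit:" as name(argument=value, ...) on one line, values as JSON. arm_command: Moves the arm, as the interface text tells. Its arguments: {"type":"object","properties":{"motion":{"type":"array"},"newtons":{"type":"number"}},"required":["motion"]}

```bash
mkdir -p pics; ls; cat > h.py <<'E'
import numpy as np, cv2
from scipy.spatial.transform import Rotation as R
from plant import get_state, read_camera, sign_off
def att(a):
    a=np.array(a,float)
    return a if a.shape==(3,3) else R.from_euler('xyz',a).as_matrix()
def rays(c,uv):
    K=np.array([[c['fx'],0,c['cx']],[0,c['fy'],c['cy']],[0,0,1.]])
    p=cv2.undistortPoints(np.array(uv,float).reshape(-1,1,2),K,np.array(c['D'],float)).reshape(-1,2)
    return np.c_[p[:,0],-p[:,1],-np.ones(len(p))]@att(c['attitude']).T
def onplane(c,uv,z):
    d=rays(c,uv);o=np.array(c['origin']);return o+d*((z-o[2])/d[:,2])[:,None]
def depthpt(c,uv):
    d=rays(c,uv);uv=np.array(uv,int).reshape(-1,2);return np.array(c['origin'])+d*c['range_z'][uv[:,1],uv[:,0]][:,None]
def cloud(c):
    v,u=np.mgrid[0:384,0:512];uv=np.c_[u.ravel(),v.ravel()]
    return depthpt(c,uv).reshape(384,512,3)
E
python3 - <<'E'
from h import *
for n in ["side","top","wrist"]:
    c=read_camera(n);np.save(f'{n}.npy',c,allow_pickle=True)
    print(n,c['origin'],c['attitude'],c['fx'],c['D'],(c['range_z']>0).mean())
    cv2.imwrite(f'pics/{n}0.png',c['pixels'])
a=cv2.imread('pics/side0.png');b=cv2.imread('pics/top0.png')
cv2.imwrite('pics/top0b.png',cv2.resize(b,(800,600)))
print(get_state())
E
```

```text
pics
side [0.57420451 0.9418732  0.95187006] [ 0.85184087 -0.00921373 -3.13505405] 379.81523906186146 [-0.00965708  0.          0.          0.          0.        ] 0.9960988362630209
top [ 0.35079056 -0.01923157  1.31011759] [ 0.21386926  0.0017861  -1.57930962] 401.2144971661717 [0.04922961 0.         0.         0.         0.        ] 0.9959920247395834
wrist [0.13850174 0.66421449 0.3825863 ] [-0.26733602  0.00134417  1.25840186] 265.3596341481788 [-0.04687461  0.          0.          0.          0.        ] 0.9956309000651041
{'clock': 0.15, 'qpos': array([ 1.22119180e+00,  1.16358987e-01,  1.44208278e+00,  7.45480771e-06,
        1.58398692e+00, -3.78040269e-02]), 'qvel': array([-9.19894566e-04,  2.78146379e-05, -3.15236352e-03, -8.42827716e-05,
        4.24623774e-05, -1.37279278e-03]), 'joint_efforts': array([ 1.44644648e-03, -7.21768570e+01, -6.22948265e+01,  7.79937417e-02,
        2.27335445e-02, -6.68436860e-05]), 'ee_pos': array([0.20703485, 0.64232479, 0.22910413]), 'eef_rot': array([-3.14075750e+00, -3.90465954e-05,  2.82979223e+00]), 'wrist_force': array([-0.09017333, -0.1395406 , -0.28456102]), 'moment': array([-0.04051426, -0.00285396,  0.01698969]), 'grip_force': 0.0, 'grip_width': 0.9979714339592884}
```

View pics/top0b.png

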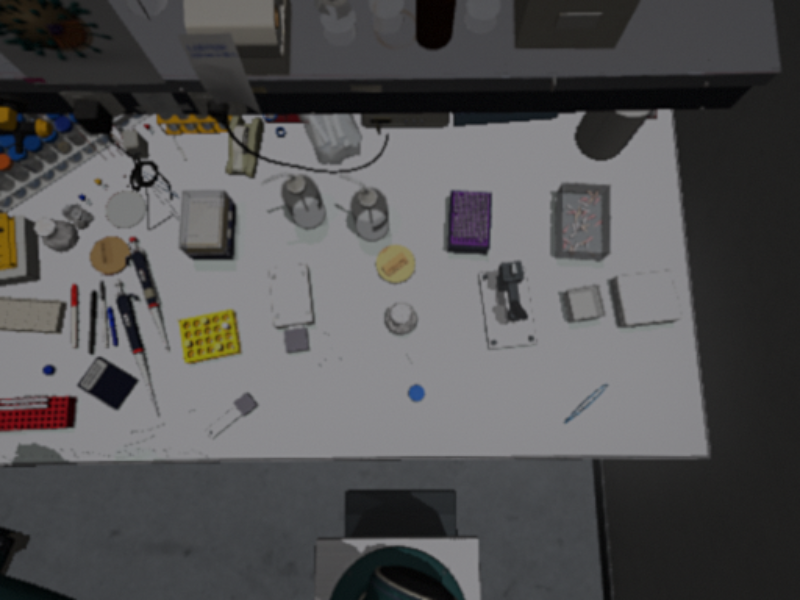

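View pics/side0.png

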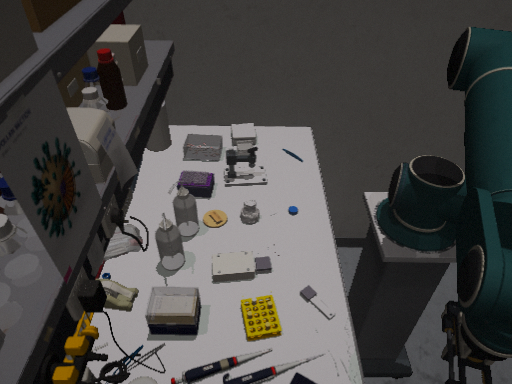

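The top view (800x600) shows these candidates for the coupon: a grey head at (297,341) sticking out of the white sleeve at (291,295), and a loose paddle at (245,405), head to the upper right. The one in the sleeve fits the description, because its tail is inside the tunnel. I'll confirm by size in an enlarged crop. The clamp is at (508,300).

```bash
python3 - <<'E'
from h import *
c=np.load('top.npy',allow_pickle=True).item()
im=c['pixels'];P=cloud(c);np.set_printoptions(precision=4,suppress=True)
s=0.64
a=cv2.resize(im[150:290,110:230],None,fx=4,fy=4,interpolation=cv2.INTER_CUBIC)[:560]
b=cv2.resize(im[155:235,300:350],None,fx=7,fy=7,interpolation=cv2.INTER_CUBIC)
b=b[:560,:320]
cv2.imwrite('pics/c1.png',np.hstack([a,b]))
g=cv2.cvtColor(im,cv2.COLOR_BGR2HSV)
# gray heads
for name,(u0,v0,u1,v1),z in [('sleevehead',(178,205,202,230),.022),('loosehead',(145,245,170,270),.022)]:
    m=np.zeros(im.shape[:2],np.uint8);m[v0:v1,u0:u1]=(g[v0:v1,u0:u1,2]<130)*255
    cs=max(cv2.findContours(m,0,2)[0],key=cv2.contourArea)
    r=cv2.minAreaRect(cs);bx=onplane(c,cv2.boxPoints(r),z)
    print(name,r,cv2.contourArea(cs));print(bx[:,:2],np.linalg.norm(np.diff(bx,axis=0),axis=1)+1/c['fx']*1.3,bx.mean(0))
# clouds: heights in regions
for name,(u0,v0,u1,v1) in [('sleeve',(168,160,205,215)),('clamp',(303,160,348,228))]:
    p=P[v0:v1,u0:u1].reshape(-1,3);
    for lo,hi in [(.008,.016),(.028,.045),(.06,.09),(.09,.11),(.11,.13),(.13,.16),(.16,.2)]:
        q=p[(p[:,2]>lo)&(p[:,2]<hi)]
        if len(q)>8:
            r=cv2.minAreaRect(q[:,:2].astype(np.float32)*1000);print(name,lo,hi,len(q),r,np.median(q[:,2]))
E
```

```text
sleevehead ((190.51539611816406, 215.62310791015625), (19.72152328491211, 23.44256591796875), 82.87498474121094) 315.0
[[0.5726 0.2432]
 [0.5815 0.168 ]
 [0.5175 0.1587]
 [0.5088 0.2331]] [0.0789 0.068  0.0781] [0.5451 0.2007 0.022 ]
loosehead ((154.57318115234375, 260.3414611816406), (12.806248664855957, 19.52172088623047), 51.34019470214844) 154.0
[[0.4011 0.3456]
 [0.4385 0.2998]
 [0.407  0.2732]
 [0.37   0.319 ]] [0.0624 0.0445 0.0621] [0.4041 0.3094 0.022 ]
sleeve 0.008 0.016 35 ((649.9895629882812, 217.46070861816406), (172.94529724121094, 78.89917755126953), 8.96080493927002) 0.011747171734700412
sleeve 0.028 0.045 941 ((625.3495483398438, 215.54107666015625), (138.99533081054688, 81.07968139648438), 6.728903770446777) 0.036057994587944675
clamp 0.008 0.016 922 ((620.671142578125, -235.1796112060547), (217.5224151611328, 100.16632080078125), 5.581504821777344) 0.01215401918398673
clamp 0.028 0.045 11 ((689.783203125, -209.3956756591797), (107.28907775878906, 21.61410140991211), 38.11373519897461) 0.03366931444537835
clamp 0.06 0.09 24 ((617.5996704101562, -233.4075164794922), (107.75366973876953, 37.0284538269043), 4.839678764343262) 0.08465746529141194
clamp 0.09 0.11 146 ((619.8448486328125, -235.78411865234375), (112.16375732421875, 37.95964050292969), 10.31064510345459) 0.102417909157136
clamp 0.11 0.13 150 ((621.97021484375, -235.4038543701172), (106.46460723876953, 40.43480682373047), 7.034512996673584) 0.12066403697009931
clamp 0.13 0.16 92 ((610.7802734375, -232.04110717773438), (107.97026824951172, 23.767595291137695), 10.6097412109375) 0.13710377455306444
```

View pics/c1.png

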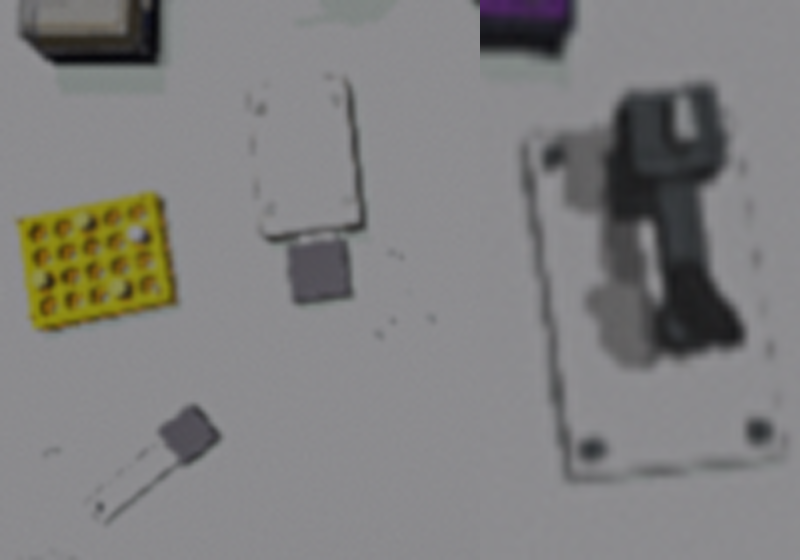

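In the crop, the sleeve's coupon head is at about (320,270), roughly 15 px or 48 mm wide, so it is the larger one. The loose one at (190,432) is about 36 mm, a look-alike that I'll leave. The clamp base is on the right with its open front toward the robot and the jaw sleeve at (670,135). Next I move above the sleeve mouth.

Emit:
arm_command(motion=[[-0.05,-0.034,0.006,0,0,0.18,0],[-0.1,-0.068,0.012,0,0,0.36,0],[-0.15,-0.102,0.018,0,0,0.54,0],[-0.2,-0.136,0.024,0,0,0.72,0],[-0.25,-0.17,0.03,0,0,0.9,0]])

```text
clock: 0.78
ee_pos: [0.3937, 0.4023, 0.1994]
eef_rot: [3.142, 0.0, 1.924]
wrist_force: [1.2, -0.4, -0.5]
grip_width: 1.001
grip_force: 0.0
```

Emit:
arm_command(motion=[[-0.048,0.013,0,0,0,0.18,0],[-0.096,0.026,0,0,0,0.36,0],[-0.145,0.04,0,0,0,0.54,0],[-0.193,0.053,0,0,0,0.72,0],[-0.242,0.066,0,0,0,0.9,0]])

```text
clock: 1.4
ee_pos: [0.5404, 0.1991, 0.1995]
eef_rot: [-3.142, 0.0, 1.024]
wrist_force: [0.2, 0.3, -0.3]
grip_width: 0.999
grip_force: 0.0
```

Emit:
arm_command(motion=[[0,0,0,0,0,0.18,0],[0,0,0,0,0,0.36,0],[0,0,0,0,0,0.54,0],[0,0,0,0,0,0.72,0],[0,0,0,0,0,0.91,0]])

```text
clock: 2.02
ee_pos: [0.5396, 0.2005, 0.1994]
eef_rot: [3.141, 0.0, 0.116]
wrist_force: [-0.5, 0.9, -0.0]
grip_width: 1.001
grip_force: 0.0
```

Very accurate. I'll look with the wrist camera.

```bash
cat >> h.py <<'E'
np.set_printoptions(precision=4,suppress=True)
def to(target,yaw=None):
    "shift in current tool axes to a world target, and turn about tool z to the yaw"
    s=get_state();M=R.from_euler('xyz',s['eef_rot']).as_matrix()
    print('shift',M.T@(np.array(target)-s['ee_pos']),'turnz',None if yaw is None else (s['eef_rot'][2]-yaw+np.pi)%(2*np.pi)-np.pi)
def rect(P,mask):
    q=P[mask];r=cv2.minAreaRect((q[:,:2]*1000).astype(np.float32));return r,len(q),np.median(q[:,2])
E
python3 - <<'E'
from h import *
c=read_camera('wrist');P=cloud(c);im=c['pixels'];cv2.imwrite('pics/w1.png',im)
z=P[...,2];near=(abs(P[...,0]-.56)<.17)&(abs(P[...,1]-.205)<.1)&(c['range_z']>0)
print('head',rect(P,near&(z>.018)&(z<.026)&(P[...,0]<.62)))
print('roof',rect(P,near&(z>.031)&(z<.041)))
hsv=cv2.cvtColor(im,cv2.COLOR_BGR2HSV)
print(im[near&(z>.018)&(z<.026)].mean(0))
E
```

```text
head (((541.7293090820312, 205.82691955566406), (45.07392883300781, 45.139808654785156), 6.743402481079102), 1234, np.float64(0.020539118949626956))
roof (((634.1424560546875, 217.29238891601562), (125.90752410888672, 80.50517272949219), 7.421159744262695), 7934, np.float64(0.0345328924730674))
[57.5665 55.8955 56.1945]
```

View pics/w1.png

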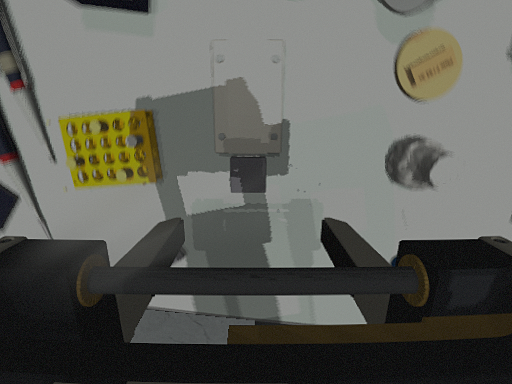

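The wrist view shows the dark head at (248,174) just clear of the sleeve mouth at row 155. Its size is 45x45 mm, so it is the larger coupon. I descend and grip the head.

Emit:
arm_command(motion=[[0,-0.005,0.06,0,0,-0.006,0.2],[0,-0.005,0.115,0,0,-0.006,0.2],[0,-0.005,0.16,0,0,-0.006,0.2],[0,-0.005,0.185,0,0,-0.006,0.2],[0,-0.005,0.185,0,0,-0.006,0.2]], newtons=25)

```text
clock: 2.7
ee_pos: [0.5387, 0.2054, 0.0134]
eef_rot: [3.141, 0.001, 0.132]
wrist_force: [0.1, 0.4, 0.9]
grip_width: 0.799
grip_force: 0.0
```

Emit:
arm_command(motion=[[0,0,0,0,0,0,1],[0,0,0,0,0,0,1],[0,0,0,0,0,0,1],[0,0,0,0,0,0,1],[0,0,0,0,0,0,1]])

```text
clock: 3.32
ee_pos: [0.5391, 0.2056, 0.0148]
eef_rot: [-3.142, -0.0, 0.128]
wrist_force: [-0.4, 0.0, 2.6]
grip_width: 0.495
grip_force: 25.0
```

Emit:
arm_command(motion=[[-0.02,0,-0.001,0,0,0,1],[-0.05,0,-0.001,0,0,0,1],[-0.08,0,-0.001,0,0,0,1],[-0.11,0,-0.001,0,0,0,1],[-0.135,0,-0.001,0,0,0,1]])

```text
clock: 3.95
ee_pos: [0.404, 0.188, 0.0153]
eef_rot: [3.141, 0.0, 0.128]
wrist_force: [-0.1, -0.0, -2.0]
grip_width: 0.494
grip_force: 25.0
```

Emit:
arm_command(motion=[[0,0,0,0,0,0,1],[0,0,0.001,0,0,0,0.4],[0,0,0.001,0,0,0,0.2],[0,0,-0.06,0,0,0,0.2],[0,0,-0.12,0,0,0,0.2]])

```text
clock: 4.58
ee_pos: [0.4052, 0.1881, 0.137]
eef_rot: [3.141, 0.001, 0.128]
wrist_force: [0.8, -0.3, 0.8]
grip_width: 0.797
grip_force: 0.0
```

Emit:
arm_command(motion=[[0.03,0,-0.03,0,0,0,0.2],[0.05,0,-0.07,0,0,0,0.2],[0.05,0,-0.07,0,0,0,0.2]])

```text
clock: 4.95
ee_pos: [0.4569, 0.195, 0.2083]
eef_rot: [-3.141, -0.003, 0.128]
wrist_force: [-0.1, 0.4, -0.2]
grip_width: 0.8
grip_force: 0.0
```

```bash
python3 - <<'E'
from h import *
c=read_camera('wrist');P=cloud(c);im=c['pixels'];cv2.imwrite('pics/w2.png',im)
z=P[...,2];near=(P[...,0]>.36)&(P[...,0]<.56)&(abs(P[...,1]-.19)<.06)&(c['range_z']>0)
m=near&(z>.016)&(z<.026);print('head',rect(P,m))
m=near&(z>.006)&(z<.015);print('tail',rect(P,m))
print(get_state()['ee_pos'])
E
```

```text
head (((408.1337890625, 187.75791931152344), (45.33576583862305, 45.6083984375), 7.890328407287598), 1072, np.float64(0.02064684446417836))
tail (((480.07232666015625, 197.90261840820312), (103.10563659667969, 45.55778884887695), 8.346686363220215), 1767, np.float64(0.010573557957720081))
[0.4558 0.1948 0.2062]
```

View pics/w2.png

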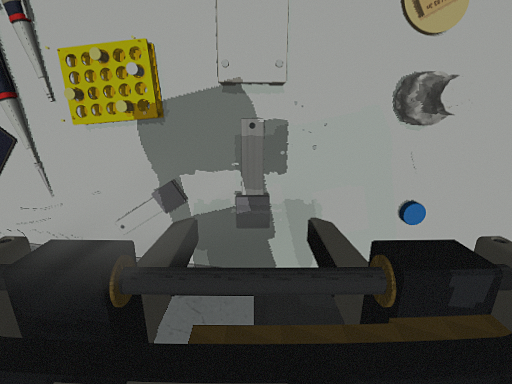

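The coupon is fully out, head at (252,210) and tail up to (252,122). Before taking the tail I'll check the clamp from above with the empty hand.

Emit:
arm_command(motion=[[0.003,0.05,-0.02,0,0,0,0.2],[0.005,0.105,-0.053,0,0,0,0.2],[0.007,0.16,-0.053,0,0,0,0.2],[0.009,0.215,-0.053,0,0,0,0.2],[0.011,0.27,-0.053,0,0,0,0.2]])

```text
clock: 5.62
ee_pos: [0.4998, -0.0734, 0.2574]
eef_rot: [-3.141, 0.001, 0.128]
wrist_force: [1.2, 0.2, -0.3]
grip_width: 0.8
grip_force: 0.0
```

Emit:
arm_command(motion=[[0.002,0.055,0,0,0,0,0.2],[0.004,0.11,0,0,0,0,0.2],[0.007,0.161,0,0,0,0,0.2],[0.007,0.161,0,0,0,0,0.2],[0.007,0.161,0,0,0,0,0.2]])

```text
clock: 6.25
ee_pos: [0.5275, -0.2301, 0.2575]
eef_rot: [-3.14, 0.001, 0.128]
wrist_force: [0.0, 1.0, -1.2]
grip_width: 0.802
grip_force: 0.0
```

```bash
python3 - <<'E'
from h import *
c=read_camera('wrist');np.save('w3.npy',c,allow_pickle=True);P=cloud(c);im=c['pixels'];cv2.imwrite('pics/w3.png',im)
z=P[...,2];near=(P[...,0]>.44)&(P[...,0]<.76)&(abs(P[...,1]+.235)<.09)&(c['range_z']>0)
for lo,hi in [(.007,.015),(.015,.06),(.06,.085),(.085,.105),(.105,.115),(.115,.13),(.132,.145),(.145,.17)]:
    m=near&(z>lo)&(z<hi)
    if m.sum()>20:
        v,u=np.nonzero(m);print(lo,hi,rect(P,m),u.min(),u.max(),v.min(),v.max())
print(get_state()['ee_pos'],c['origin'])
E
```

```text
0.007 0.015 (((636.953857421875, -229.58868408203125), (237.62350463867188, 120.33722686767578), 13.574185371398926), 5199, np.float64(0.01050611629282816)) 208 301 0 171
0.015 0.06 (((638.0397338867188, -228.26080322265625), (226.71505737304688, 110.48355102539062), 15.683191299438477), 838, np.float64(0.03542731694407239)) 204 297 0 167
0.085 0.105 (((610.3555908203125, -238.34214782714844), (88.215576171875, 37.56321334838867), 10.29464054107666), 953, np.float64(0.10060019822922939)) 250 284 69 151
0.105 0.115 (((647.1156005859375, -236.11398315429688), (33.68571090698242, 32.61039352416992), 66.52641296386719), 45, np.float64(0.1109924748688535)) 250 286 52 82
0.115 0.13 (((624.9315795898438, -235.0382537841797), (105.48780822753906, 39.398780822753906), 5.795932292938232), 1335, np.float64(0.11895814476188266)) 250 289 41 147
0.132 0.145 (((613.2455444335938, -232.3707275390625), (111.1334228515625, 24.365646362304688), 11.628389358520508), 712, np.float64(0.13656393940781283)) 254 279 45 161
[ 0.5275 -0.2297  0.258 ] [ 0.6017 -0.2216  0.411 ]
```

View pics/w3.png

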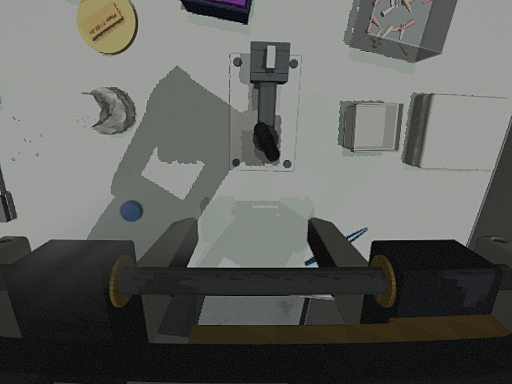

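The view shows the base corners near (230,54), (301,53), (296,171) and (230,171), the jaw sleeve at (270,62), and the black handle from (258,127) to (274,157). The bystanders are clear of it. Now a fine fit.

```bash
python3 - <<'E'
from h import *
c=np.load('w3.npy',allow_pickle=True).item();P=cloud(c);z=P[...,2]
print('corners',onplane(c,[(230,54),(301,53),(296,171),(230,171)],.012)[:,:2])
def sub(v0,v1,u0,u1,lo,hi,n):
    m=np.zeros(z.shape,bool);m[v0:v1,u0:u1]=True;m&=(z>lo)&(z<hi)
    k,l,st,_=cv2.connectedComponentsWithStats(m.astype(np.uint8));m=l==1+np.argmax(st[1:,4])
    print(n,rect(P,m),np.percentile(z[m],[5,50,95]));return m
b=sub(50,175,222,306,.006,.016,'base')
sub(35,90,245,295,.1,.126,'sleevetop')
sub(40,80,255,285,.129,.15,'bartop')
h=sub(112,165,245,285,.12,.17,'handle')
hsv=cv2.cvtColor(c['pixels'],cv2.COLOR_BGR2HSV)
k=np.zeros(z.shape,bool);k[112:165,245:290]=hsv[112:165,245:290,2]<45
n,l,st,ct=cv2.connectedComponentsWithStats(k.astype(np.uint8));i=1+np.argmax(st[1:,4]);print(st[i],ct[i])
r=cv2.minAreaRect(cv2.findContours((l==i).astype(np.uint8),0,2)[0][0]);print(r,onplane(c,[r[0]],.14), rect(P,(l==i)&(z>.12)))
print('arm',c['pixels'][100,262],P[85:115:6,266])
E
```

```text
corners [[ 0.6821 -0.18  ]
 [ 0.6961 -0.2771]
 [ 0.5311 -0.2979]
 [ 0.5182 -0.1976]]
base (((606.47998046875, -237.46519470214844), (164.1368408203125, 100.37652587890625), 5.484934329986572), 5208, np.float64(0.010526711604190442)) [0.0092 0.0105 0.0123]
sleevetop (((655.4613037109375, -231.93934631347656), (44.11465835571289, 39.398780822753906), 5.795930862426758), 1490, np.float64(0.11881627347869839)) [0.1017 0.1188 0.1203]
bartop (((659.3499755859375, -231.44801330566406), (20.2103328704834, 6.819797515869141), 8.447086334228516), 191, np.float64(0.13835650061453675)) [0.1348 0.1384 0.1397]
handle (((579.2584228515625, -239.808349609375), (43.010955810546875, 16.652559280395508), 33.84785461425781), 573, np.float64(0.13575023432341926)) [0.1315 0.1358 0.138 ]
[253 112  27  50 711] [266.0239 140.0127]
((264.8465576171875, 136.46533203125), (50.05037307739258, 24.477916717529297), 84.2894058227539) [[ 0.5846 -0.2364  0.14  ]] (((582.5604858398438, -237.63717651367188), (49.542972564697266, 16.652320861816406), 33.4119758605957), 556, np.float64(0.13586278575476207))
arm [77 76 70] [[ 0.6376 -0.232   0.1015]
 [ 0.6316 -0.2329  0.0999]
 [ 0.6253 -0.2338  0.0994]
 [ 0.6188 -0.2346  0.1017]
 [ 0.6125 -0.2356  0.1006]]
```

Emit:
arm_command(motion=[[0.004,-0.05,0,0,0,0,0.2],[0.008,-0.105,0,0,0,0,0.2],[0.012,-0.16,0,0,0,0,0.2],[0.016,-0.215,0,0,0,0,0.2],[0.02,-0.27,0.03,0,0,0,0.2]])

```text
clock: 6.92
ee_pos: [0.5128, 0.0424, 0.2305]
eef_rot: [3.141, -0.004, 0.13]
wrist_force: [1.1, 0.0, -0.1]
grip_width: 0.799
grip_force: 0.0
```

Emit:
arm_command(motion=[[0.004,-0.055,0.02,0,0,-0.007,0.2],[0.008,-0.11,0.05,0,0,-0.007,0.2],[0.01,-0.1605,0.07,0,0,-0.007,0.2],[0.01,-0.1605,0.07,0,0,-0.007,0.2]])

```text
clock: 7.42
ee_pos: [0.5003, 0.2033, 0.157]
eef_rot: [3.142, 0.003, 0.14]
wrist_force: [-0.1, -0.9, -0.4]
grip_width: 0.799
grip_force: 0.0
```

```bash
python3 - <<'E'
from h import *
to([.5023,.2006,.014],.135)
E
```

```text
shift [0.0019 0.0029 0.143 ] turnz 0.005495173382466412
```

Emit:
arm_command(motion=[[0,0,0,0,0,0,0.3],[0,0,0.05,0,0,0,0.3],[0,0,0.1,0,0,0,0.3],[0,0,0.143,0,0,0,0.3],[0,0,0.143,0,0,0,0.3]], newtons=45)

```text
clock: 8.05
ee_pos: [0.5022, 0.1988, 0.0146]
eef_rot: [3.141, 0.001, 0.134]
wrist_force: [-0.3, 0.4, -0.1]
grip_width: 0.698
grip_force: 0.0
```

Emit:
arm_command(motion=[[0,0,0,0,0,0,1],[0,0,0,0,0,0,1],[0,0,0,0,0,0,1],[0,0,0,0,0,0,1],[0,0,0,0,0,0,1]])

```text
clock: 8.68
ee_pos: [0.5026, 0.2001, 0.0161]
eef_rot: [-3.142, -0.0, 0.135]
wrist_force: [-1.5, -2.1, 4.6]
grip_width: 0.315
grip_force: 45.0
```

Emit:
arm_command(motion=[[0,0,0,0,0,0,1],[0,0,-0.03,0,0,0,1],[0,0,-0.08,0,0,0,1],[0,0,-0.13,0,0,0,1],[0,0,-0.185,0,0,0,1]], newtons=60)

```text
clock: 9.3
ee_pos: [0.502, 0.1999, 0.2017]
eef_rot: [3.141, 0.001, 0.135]
wrist_force: [0.9, 0.2, -1.5]
grip_width: 0.312
grip_force: 60.0
```

Emit:
arm_command(motion=[[-0.007,0.022,0,0,0,-0.16,1],[-0.015,0.044,0,0,0,-0.32,1],[-0.022,0.066,0,0,0,-0.48,1],[-0.03,0.088,0,0,0,-0.64,1],[-0.037,0.11,0,0,0,-0.8,1]])

```text
clock: 9.93
ee_pos: [0.4803, 0.0854, 0.2003]
eef_rot: [-3.141, 0.0, 0.941]
wrist_force: [-0.6, -0.7, -1.4]
grip_width: 0.312
grip_force: 60.0
```

Emit:
arm_command(motion=[[-0.021,0.01,0,0,0,-0.16,1],[-0.042,0.02,0,0,0,-0.32,1],[-0.063,0.03,0,0,0,-0.48,1],[-0.084,0.04,0,0,0,-0.64,1],[-0.105,0.05,0,0,0,-0.8,1]])

```text
clock: 10.55
ee_pos: [0.4582, -0.0288, 0.2004]
eef_rot: [-3.141, -0.0, 1.741]
wrist_force: [-0.0, 0.5, -0.8]
grip_width: 0.315
grip_force: 60.0
```

Emit:
arm_command(motion=[[-0.022,-0.008,0,0,0,-0.16,1],[-0.044,-0.016,0,0,0,-0.32,1],[-0.066,-0.024,0,0,0,-0.48,1],[-0.088,-0.032,0,0,0,-0.64,1],[-0.109,-0.04,0,0,0,-0.8,1]])

```text
clock: 11.18
ee_pos: [0.4366, -0.1428, 0.2004]
eef_rot: [-3.141, -0.001, 2.541]
wrist_force: [0.6, 0.2, -1.9]
grip_width: 0.315
grip_force: 60.0
```

Emit:
arm_command(motion=[[-0.01,-0.021,0,0,0,-0.15,1],[-0.02,-0.042,0,0,0,-0.3,1],[-0.03,-0.064,0,0,0,-0.45,1],[-0.04,-0.085,0,0,0,-0.6,1],[-0.047,-0.106,0,0,0,-0.71,1]])

```text
clock: 11.8
ee_pos: [0.4148, -0.2567, 0.2002]
eef_rot: [3.141, -0.001, -3.034]
wrist_force: [-0.4, 0.6, -1.5]
grip_width: 0.314
grip_force: 60.0
```

```bash
python3 - <<'E'
from h import *
s=get_state();print(s['ee_pos'],s['eef_rot'],s['grip_force'],s['grip_width'],s['qpos'])
c=read_camera('wrist');P=cloud(c);cv2.imwrite('pics/w4.png',c['pixels'])
z=P[...,2];near=(P[...,0]>.35)&(P[...,0]<.60)&(abs(P[...,1]+.25)<.05)&(c['range_z']>0)
n,l,st,_=cv2.connectedComponentsWithStats((near&(z>.17)&(z<.23)).astype(np.uint8))
for i in range(1,n):
    if st[i,4]>40: print(st[i],rect(P,l==i),P[l==i].min(0),P[l==i].max(0))
to([.415,-.257,.2],3.2446)
a=read_camera('side');cv2.imwrite('pics/s4.png',cv2.resize(a['pixels'][80:280,180:340],None,fx=3,fy=3,interpolation=2))
E
```

```text
[ 0.4148 -0.2567  0.2002] [ 3.1411 -0.0007 -3.0336] 59.97133433818817 0.31400517961468855 [-0.6064 -0.2918  1.8704 -0.      1.5638 -2.2853]
[ 198  189  110   79 5197] (((414.29718017578125, -257.68548583984375), (53.38630294799805, 60.090904235839844), 5.689375877380371), 5197, np.float64(0.19500695782026764)) [ 0.3866 -0.2882  0.1844] [ 0.4416 -0.2285  0.23  ]
[ 221  296   61   29 1401] (((476.9614562988281, -251.56263732910156), (27.982833862304688, 45.6485710144043), 4.737218856811523), 1401, np.float64(0.1934002018149404)) [ 0.4621 -0.2732  0.1811] [ 0.4928 -0.2277  0.1952]
shift [-0.0009  0.0013  0.0002] turnz 0.009650553068627943
```

View pics/w4.png

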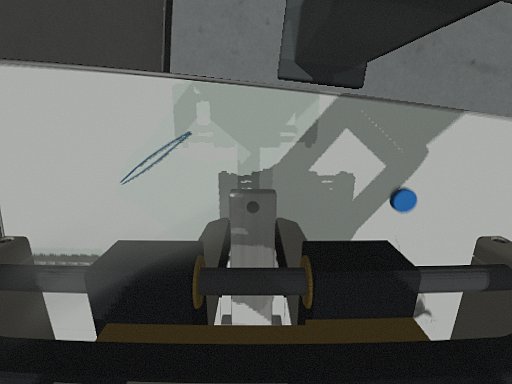

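The coupon is held with its tail end at (253,190) and the head behind the fingers. The head reads low, so I check for droop.

```bash
python3 - <<'E'
from h import *
c=read_camera('wrist');P=cloud(c);z=P[...,2]
def fit(m,n):
    q=P[m];q=q[np.abs(q[:,2]-np.median(q[:,2]))<.01];A=np.c_[q[:,0],q[:,1],np.ones(len(q))]
    k=np.linalg.lstsq(A,q[:,2],rcond=None)[0];print(n,len(q),q.mean(0),k[:2],'x',q[:,0].min(),q[:,0].max())
m=np.zeros(z.shape,bool);m[200:260,236:270]=True;fit(m,'tail')
m=np.zeros(z.shape,bool);m[300:322,228:276]=True;fit(m,'head')
print(z[195:325:8,252],P[195:325:8,252,0])
E
```

```text
tail 2036 [ 0.4127 -0.2582  0.1947] [-0.0182 -0.0037] x 0.39123753422482166 0.4351688264641295
head 958 [ 0.4769 -0.2523  0.193 ] [-0.1425 -0.0207] x 0.46512034446614114 0.4915991675594481
[0.1939 0.1949 0.1943 0.1939 0.1951 0.1946 0.1947 0.1937 0.1935 0.195
 0.2871 0.2885 0.2894 0.1931 0.1923 0.1937 0.1928] [0.3895 0.3944 0.3999 0.4055 0.4105 0.4163 0.422  0.4283 0.4344 0.4396
 0.3862 0.3879 0.3899 0.4666 0.4741 0.4798 0.4878]
```

View pics/s4.png

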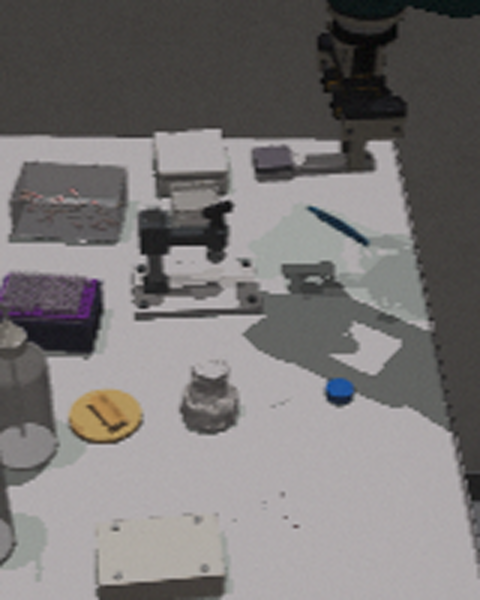

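The coupon is level (slope 0.02), so I lower it and slide it under the pad.

Emit:
arm_command(motion=[[0,0.001,0.05,0,0,0.005,1],[0,0.001,0.1,0,0,0.005,1],[0,0.001,0.15,0,0,0.005,1],[0,0.001,0.166,0,0,0.005,1],[0,0.001,0.166,0,0,0.005,1]])

```text
clock: 12.58
ee_pos: [0.4152, -0.2547, 0.035]
eef_rot: [3.141, -0.001, -3.043]
wrist_force: [0.2, -0.3, -0.4]
grip_width: 0.315
grip_force: 60.0
```

```bash
python3 - <<'E'
from h import *
to([.485,-.2498,.034],3.2446)
E
```

```text
shift [-0.07   -0.002   0.0009] turnz -0.004847828949760213
```

Emit:
arm_command(motion=[[-0.015,-0.002,0,0,0,-0.004,1],[-0.03,-0.002,0,0,0,-0.004,1],[-0.045,-0.002,0,0,0,-0.004,1],[-0.06,-0.002,0,0,0,-0.004,1],[-0.07,-0.002,0,0,0,-0.004,1]])

```text
clock: 13.2
ee_pos: [0.486, -0.2499, 0.0347]
eef_rot: [3.141, -0.0, -3.039]
wrist_force: [0.0, 0.1, -1.5]
grip_width: 0.307
grip_force: 60.0
```

```bash
python3 - <<'E'
from h import *
to([.485,-.2498,.028],3.2446);print(get_state()['wrist_force'])
a=read_camera('side');cv2.imwrite('pics/s5.png',cv2.resize(a['pixels'][135:195,210:300],None,fx=8,fy=8,interpolation=2))
E
```

```text
shift [0.0009 0.0002 0.0067] turnz 7.967105761075288e-05
[ 0.0389  0.1108 -1.4642]
```

View pics/s5.png

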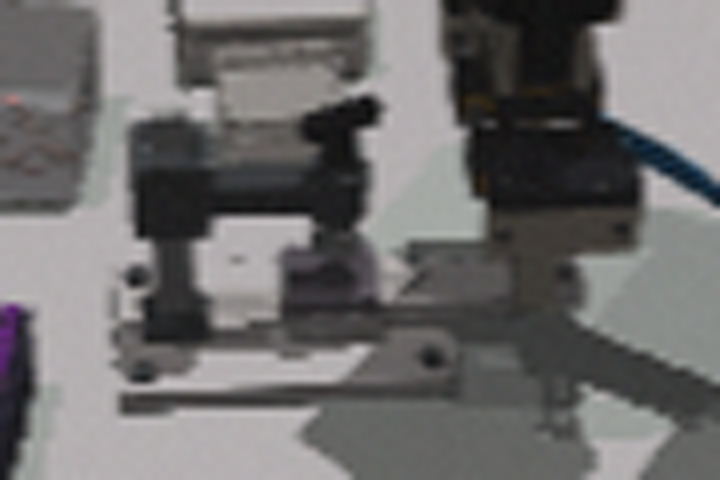

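The crop shows the head at about (330,285) under the screw and pad at (340,235). It may sit a few mm too far toward the bar, so I measure before lowering.

```bash
python3 - <<'E'
from h import *
a=read_camera('side');P=cloud(a);im=a['pixels'];x,y,z=P[...,0],P[...,1],P[...,2]
hsv=cv2.cvtColor(im,cv2.COLOR_BGR2HSV)
def edges(r,u0,u1):
    print(r,im[r,u0:u1].astype(int).sum(1)//3)
for r in (161,164,167,169,171): edges(r,240,262)
m=np.zeros(z.shape,bool);m[164:174,244:258]=True
d=np.array([.9947,.1028]);seat=np.array([.5795,-.24])
loc=lambda q:(q[...,:2]-seat)@d
print('head row168 local x',loc(P[168,242:262]),y[168,242:262])
print('screw row162',loc(P[162,242:262]))
print('handle row150',loc(P[150,242:262]),z[150,242:262])
E
```

```text
161 [ 35  35  35  36  38  34  35  34  32  33  32  32  31  31  31  81 151 173
 166 165 166 167]
164 [175 177 175 179 176 177 175 177 144  50  48  49  61  66  70 129 164 164
 168 167 166 166]
167 [152 177 177 170 137  96  84  87  84  79  64  48  52  60  71  80 117 168
 171 153 108  58]
169 [177 178 177 176 152  68  40  36  37  35  40  34  38  37  56  80  93 128
 141 139 118  63]
171 [162 160 162 159 134  51  51  54  53  53  52  54  53  54  69  91 104 135
 160 137  80  84]
head row168 local x [ 0.0309  0.027   0.023   0.0213  0.018   0.0141  0.0097  0.0061  0.0021
 -0.0019 -0.0058 -0.0096 -0.0129 -0.0176 -0.0215 -0.0269 -0.0305 -0.0345
 -0.0388 -0.0429] [-0.2798 -0.2784 -0.2773 -0.2488 -0.241  -0.2406 -0.2465 -0.2433 -0.2436
 -0.2446 -0.2446 -0.243  -0.2376 -0.2445 -0.2443 -0.2568 -0.2539 -0.2544
 -0.2576 -0.2586]
screw row162 [ 0.0268  0.0226  0.0186  0.0144  0.0102  0.0063  0.0017  0.0077  0.0039
  0.0003 -0.0034 -0.0073 -0.011  -0.0155 -0.0307 -0.0353 -0.0403 -0.0444
 -0.0484 -0.0528]
handle row150 [ 0.0249  0.0203  0.0165  0.012   0.008   0.0042  0.0114  0.0082  0.0045
  0.0007 -0.004  -0.0076 -0.0118 -0.0152 -0.0193 -0.0454 -0.0498 -0.0533
 -0.0586 -0.0625] [ 0.0447  0.0406  0.0434  0.0403  0.0414  0.0444  0.1326  0.1372  0.1371
  0.1367  0.1296  0.1307  0.1275  0.1299  0.1278 -0.0046 -0.0047 -0.0001
 -0.0055 -0.0027]
```

Emit:
arm_command(motion=[[0.0025,0,0,0,0,0,1],[0.0025,0,0.003,0,0,0,1],[0.0025,0,0.006,0,0,0,1],[0.0025,0,0.007,0,0,0,1],[0.0025,0,0.007,0,0,0,1]])

```text
clock: 13.92
ee_pos: [0.4824, -0.2505, 0.0279]
eef_rot: [-3.141, -0.0, -3.039]
wrist_force: [-1.9, 1.0, 2.2]
grip_width: 0.315
grip_force: 60.0
```

Emit:
arm_command(motion=[[0,0,0,0,0,0,0.45],[0,0,0,0,0,0,0.45],[0,0,-0.03,0,0,0,0.45],[0,0,-0.09,0,0,0,0.45],[0,0,-0.15,0,0,0,0.45]])

```text
clock: 14.55
ee_pos: [0.4822, -0.2502, 0.1794]
eef_rot: [3.141, -0.0, -3.039]
wrist_force: [0.6, -1.6, 0.3]
grip_width: 0.545
grip_force: 0.0
```

Emit:
arm_command(motion=[[0,0,-0.022,0,0,0,0.83],[-0.06,0,-0.022,0,0,0,0.83],[-0.12,0,-0.022,0,0,0,0.83],[-0.177,0.001,-0.022,0,0,0,0.83],[-0.177,0.001,-0.022,0,0,0,0.83]])

```text
clock: 15.18
ee_pos: [0.6606, -0.2302, 0.1964]
eef_rot: [3.14, -0.003, -3.037]
wrist_force: [-0.2, -0.0, -0.2]
grip_width: 0.174
grip_force: 0.0
```

```bash
python3 - <<'E'
from h import *
s=get_state();print(s['grip_width'],s['wrist_force']);to([.659,-.2315,.134],3.2446)
a=read_camera('side');P=cloud(a);im=a['pixels']
print(im[169,240:262].astype(int).sum(1)//3, im[164,240:262].astype(int).sum(1)//3)
cv2.imwrite('pics/s6.png',cv2.resize(im[115:195,205:305],None,fx=7,fy=7,interpolation=2))
E
```

```text
0.17402254031470982 [-0.2144 -0.0394 -0.2167]
shift [ 0.0015 -0.0012  0.0624] turnz 0.0016253415245568448
[154 158 157 156 159 133  73  71  58  38  37  37  37  52  70  69  72  86
 119 149 150 145] [156 157 157 156 157 158 156 156 128  50  50  48  57  63  66 108 138 142
 139 141 140 139]
```

View pics/s6.png

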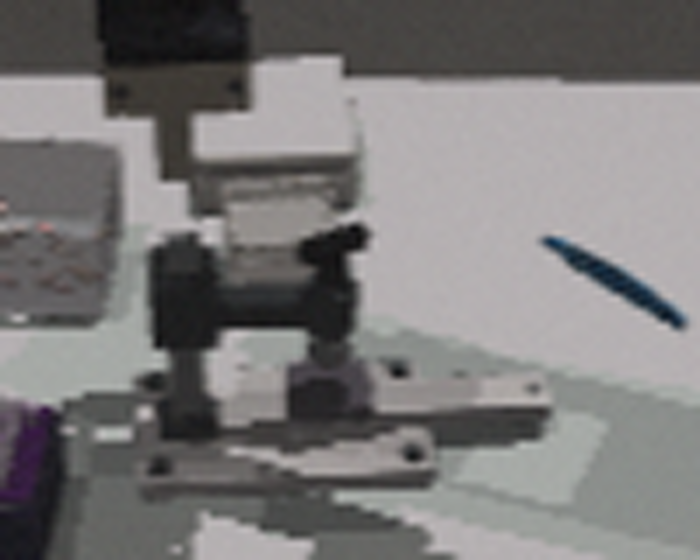

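The coupon lies flat, with its head (centre about (330,390)) right under the pad (330,345) and its tail out at the front. The fingertips stand over the jaw sleeve at (185,240). Now I press it down.

Emit:
arm_command(motion=[[0,0,0.025,0,0,0,0.83],[0,0,0.045,0,0,0,0.83],[0,0,0.055,0,0,0,0.83],[0,0,0.055,0,0,0,0.83]])

```text
clock: 15.72
ee_pos: [0.6579, -0.2313, 0.1444]
eef_rot: [3.141, -0.001, -3.039]
wrist_force: [-0.8, -0.6, -0.2]
grip_width: 0.17
grip_force: 0.0
```

Emit:
arm_command(motion=[[0,0,0.003,0,0,0,0.83],[0,0,0.006,0,0,0,0.83],[0,0,0.009,0,0,0,0.83],[0,0,0.012,0,0,0,0.83],[0,0,0.014,0,0,0,0.83]])

```text
clock: 16.35
ee_pos: [0.6585, -0.2313, 0.1309]
eef_rot: [-3.141, 0.0, -3.039]
wrist_force: [-1.6, 0.6, 3.7]
grip_width: 0.167
grip_force: 1.5
```

Contact at 0.131, as predicted. I slide it down.

Emit:
arm_command(motion=[[0,0,0.002,0,0,0,0.83],[0,0,0.004,0,0,0,0.83],[0,0,0.006,0,0,0,0.83],[0,0,0.008,0,0,0,0.83],[0,0,0.01,0,0,0,0.83]])

```text
clock: 16.98
ee_pos: [0.6584, -0.2313, 0.1207]
eef_rot: [-3.142, 0.0, -3.039]
wrist_force: [0.1, -0.8, 3.0]
grip_width: 0.175
grip_force: 1.7
```

Emit:
arm_command(motion=[[0,0,0.001,0,0,0,0.83],[0,0,0.002,0,0,0,0.83],[0,0,0.003,0,0,0,0.83],[0,0,0.004,0,0,0,0.83],[0,0,0.005,0,0,0,0.83]])

```text
clock: 17.6
ee_pos: [0.6584, -0.2313, 0.1158]
eef_rot: [-3.142, 0.0, -3.039]
wrist_force: [-0.8, 0.9, 3.8]
grip_width: 0.171
grip_force: 1.8
```

Emit:
arm_command(motion=[[0,0,0.001,0,0,0,0.83],[0,0,0.002,0,0,0,0.83],[0,0,0.003,0,0,0,0.83],[0,0,0.003,0,0,0,0.83]])

```text
clock: 18.1
ee_pos: [0.6584, -0.2312, 0.1126]
eef_rot: [3.142, -0.0, -3.039]
wrist_force: [1.1, 0.1, 2.5]
grip_width: 0.169
grip_force: 1.0
```

Emit:
arm_command(motion=[[0,0,0.001,0,0,0,0.83],[0,0,0.002,0,0,0,0.83],[0,0,0.002,0,0,0,0.83]])

```text
clock: 18.48
ee_pos: [0.6582, -0.2312, 0.1104]
eef_rot: [3.141, -0.001, -3.039]
wrist_force: [0.2, 1.4, -0.2]
grip_width: 0.173
grip_force: 0.1
```

Emit:
arm_command(motion=[[0,0,0.001,0,0,0,0.83],[0,0,0.002,0,0,0,0.83],[0,0,0.002,0,0,0,0.83]])

```text
clock: 18.85
ee_pos: [0.6585, -0.2313, 0.1089]
eef_rot: [-3.141, 0.0, -3.039]
wrist_force: [1.1, -0.6, 2.2]
grip_width: 0.173
grip_force: 1.4
```

Emit:
arm_command(motion=[[0,0,0.001,0,0,0,0.83],[0,0,0.001,0,0,0,0.83]])

```text
clock: 19.1
ee_pos: [0.6585, -0.2313, 0.1079]
eef_rot: [-3.141, 0.0, -3.039]
wrist_force: [1.8, -0.0, 3.2]
grip_width: 0.166
grip_force: 1.9
```

```bash
python3 - <<'E'
from h import *
a=read_camera('side');im=a['pixels'];P=cloud(a)
cv2.imwrite('pics/s7.png',cv2.resize(im[115:195,205:305],None,fx=7,fy=7,interpolation=2))
print(get_state()['wrist_force'],P[147:178,251,2])
E
```

```text
[2.4206 1.3082 3.5253] [0.0472 0.0441 0.0436 0.0413 0.0374 0.1199 0.1167 0.1171 0.1123 0.1071
 0.0989 0.0961 0.0897 0.0843 0.0829 0.0807 0.0793 0.0752 0.0639 0.0621
 0.0561 0.0463 0.0477 0.0416 0.0369 0.0343 0.0307 0.0241 0.0237 0.0184
 0.0151]
```

View pics/s7.png

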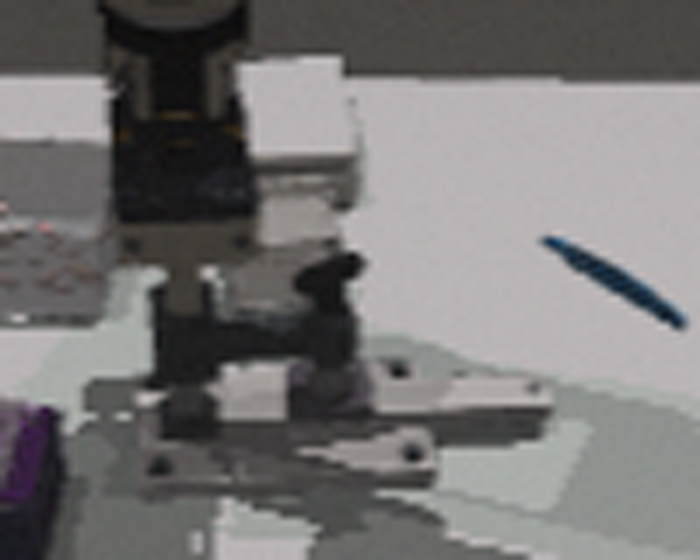

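The pad has reached the head at about (335,375) and the jaw has slid down. I press on in small steps until it binds.

Emit:
arm_command(motion=[[0,0,0.001,0,0,0,0.83],[0,0,0.001,0,0,0,0.83]])

```text
clock: 19.4
ee_pos: [0.6585, -0.2313, 0.107]
eef_rot: [-3.141, 0.0, -3.039]
wrist_force: [1.6, -0.2, 6.0]
grip_width: 0.168
grip_force: 2.6
```

Emit:
arm_command(motion=[[0,0,0.001,0,0,0,0.83],[0,0,0.001,0,0,0,0.83]])

```text
clock: 19.65
ee_pos: [0.6587, -0.2314, 0.1066]
eef_rot: [-3.141, 0.001, -3.039]
wrist_force: [0.4, 0.2, 10.3]
grip_width: 0.171
grip_force: 5.1
```

Emit:
arm_command(motion=[[0,0,0.001,0,0,0,0.83],[0,0,0.001,0,0,0,0.83]])

```text
clock: 19.9
ee_pos: [0.6587, -0.2314, 0.1063]
eef_rot: [-3.141, 0.001, -3.039]
wrist_force: [-2.1, 1.0, 15.2]
grip_width: 0.171
grip_force: 7.5
```

Emit:
arm_command(motion=[[0,0,0.001,0,0,0,0.83],[0,0,0.001,0,0,0,0.83]])

```text
clock: 20.15
ee_pos: [0.6589, -0.2315, 0.1061]
eef_rot: [-3.141, 0.002, -3.039]
wrist_force: [-4.5, 2.1, 20.0]
grip_width: 0.173
grip_force: 10.2
```

Emit:
arm_command(motion=[[0,0,-0.004,0,0,0,0.83],[0,0,-0.01,0,0,0,0.83],[0,0,-0.04,0,0,0,0.83],[0,0,-0.1,0,0,0,0.6],[0,0,-0.13,0,0,0,0.6]])

```text
clock: 20.78
ee_pos: [0.6586, -0.2314, 0.2371]
eef_rot: [-3.14, 0.002, -3.039]
wrist_force: [-0.1, 0.5, 0.0]
grip_width: 0.338
grip_force: 0.0
```

```bash
python3 - <<'E'
from h import *
print(get_state()['ee_pos'])
a=read_camera('side');P=cloud(a);im=a['pixels'];s=np.array([.5795,-.24]);d=np.array([.9947,.1028])
# tilt: slope of arm top edge; profile of points by local x
L=(P[...,:2]-s)@d;W=(P[...,:2]-s)@np.array([-.1028,.9947]);z=P[...,2]
m=(abs(W)<.03)&(L>-.03)&(L<.105)&(z>.05)&(z<.16)
for x0 in np.arange(-.025,.105,.01):
    k=m&(abs(L-x0)<.005);print(round(x0,3),k.sum(),np.percentile(z[k],[5,98]) if k.sum() else '')
E
```

```text
[ 0.6586 -0.2314  0.2371]
-0.025 3 [0.0594 0.1117]
-0.015 31 [0.0616 0.1208]
-0.005 39 [0.0601 0.1172]
0.005 35 [0.0609 0.12  ]
0.015 23 [0.0655 0.1168]
0.025 15 [0.0592 0.0794]
0.035 20 [0.0606 0.0789]
0.045 16 [0.0625 0.08  ]
0.055 21 [0.0589 0.093 ]
0.065 48 [0.0609 0.138 ]
0.075 57 [0.0588 0.1399]
0.085 46 [0.0611 0.1404]
0.095 14 [0.0639 0.0955]
```

The jaw was bound with 20 N. Next, the handle: I move over it and take a wrist measurement.

Emit:
arm_command(motion=[[0.02,0,0,0,0,-0.12,0.6],[0.04,0,0,0,0,-0.24,0.6],[0.06,0,0,0,0,-0.36,0.6],[0.077,0,0,0,0,-0.486,0.6],[0.077,0,0,0,0,-0.486,0.6]])

```text
clock: 21.45
ee_pos: [0.5812, -0.2393, 0.2337]
eef_rot: [3.141, -0.0, -2.554]
wrist_force: [-0.4, -0.3, 0.2]
grip_width: 0.398
grip_force: 0.0
```

```bash
python3 - <<'E'
from h import *
c=read_camera('wrist');P=cloud(c);z=P[...,2];cv2.imwrite('pics/w8.png',c['pixels'])
near=np.hypot(P[...,0]-.581,P[...,1]+.24)<.04
m=near&(z>.1)&(z<.13)
n,l,st,_=cv2.connectedComponentsWithStats(m.astype(np.uint8));i=1+np.argmax(st[1:,4]);m=l==i
print(st[i],rect(P,m),np.percentile(z[m],[5,50,98]));q=P[m]
A=np.c_[q[:,:2],np.ones(len(q))]
print('yaw',np.arctan2(*np.linalg.eigh(np.cov(q[:,:2].T))[1][::-1,1]),get_state()['ee_pos'],get_state()['eef_rot'])
q=q[q[:,2]>np.percentile(q[:,2],70)];print('ridge',q.mean(0),np.arctan2(*np.linalg.eigh(np.cov(q[:,:2].T))[1][::-1,1]))
# jaw tilt: sleeve top/arm top
s=np.array([.5795,-.24]);d=np.array([.9947,.1028]);L=(P[...,:2]-s)@d;W=(P[...,:2]-s)@np.array([-.1028,.9947])
k=(abs(W)<.008)&(L>.026)&(L<.058)&(z>.06)&(z<.1)
if k.sum()>20: print('arm slope',k.sum(),np.polyfit(L[k],z[k],1))
E
```

```text
[246 168  16  40 518] (((580.8596801757812, -239.29161071777344), (42.829803466796875, 16.596118927001953), 33.899105072021484), 518, np.float64(0.11612922093352651)) [0.112  0.1161 0.1186]
yaw -2.554717299131769 [ 0.5818 -0.2392  0.2337] [ 3.1415 -0.     -2.556 ]
ridge [ 0.5783 -0.2412  0.1177] -2.5876541713105885
arm slope 312 [-0.0417  0.0795]
```

View pics/w8.png

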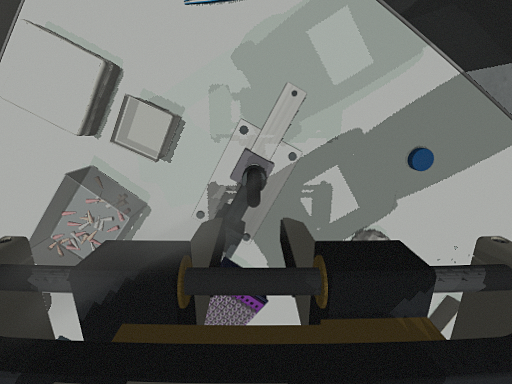

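The handle runs from (253,170) to (255,203), aligned with the fingers. The tail points out the front at (290,95). The arm slope of 0.042 shows the sleeve end has dipped, so the jaw is bound. I grip the handle.

Emit:
arm_command(motion=[[0,0,0.045,0,0,0,0.6],[0,0,0.09,0,0,0,0.6],[0,0,0.12,0,0,0,0.6],[0,0,0.128,0,0,0,0.6],[0,0,0.128,0,0,0,0.6]], newtons=25)

```text
clock: 22.12
ee_pos: [0.5822, -0.2392, 0.1061]
eef_rot: [3.141, -0.0, -2.554]
wrist_force: [-0.3, 0.1, 0.5]
grip_width: 0.399
grip_force: 0.0
```

Emit:
arm_command(motion=[[0,0,0,0,0,0,1],[0,0,0,0,0,0,1],[0,0,0,0,0,0,1],[0,0,0,0,0,0,1]])

```text
clock: 22.62
ee_pos: [0.5819, -0.2391, 0.1066]
eef_rot: [-3.141, 0.0, -2.553]
wrist_force: [-2.7, 2.0, 6.2]
grip_width: 0.154
grip_force: 25.0
```

Emit:
arm_command(motion=[[0,0,0,0,0,0.15,1],[0,0,0,0,0,0.31,1],[0,0,0,0,0,0.47,1],[0,0,0,0,0,0.63,1],[0,0,0,0,0,0.79,1]])

```text
clock: 23.25
ee_pos: [0.5819, -0.2396, 0.1064]
eef_rot: [-3.141, 0.001, 2.935]
wrist_force: [-1.5, -0.6, 0.3]
grip_width: 0.15
grip_force: 25.0
```

Emit:
arm_command(motion=[[0,0,0,0,0,0.16,1],[0,0,0,0,0,0.32,1],[0,0,0,0,0,0.48,1],[0,0,0,0,0,0.64,1],[0,0,0,0,0,0.79,1]])

```text
clock: 23.88
ee_pos: [0.5816, -0.2397, 0.1063]
eef_rot: [-3.141, 0.001, 2.145]
wrist_force: [-3.4, -2.8, 4.6]
grip_width: 0.15
grip_force: 25.0
```

Emit:
arm_command(motion=[[0,0,0,0,0,0.16,1],[0,0,0,0,0,0.32,1],[0,0,0,0,0,0.48,1],[0,0,0,0,0,0.64,1],[0,0,0,0,0,0.79,1]])

```text
clock: 24.5
ee_pos: [0.5815, -0.2398, 0.1063]
eef_rot: [-3.142, 0.001, 1.355]
wrist_force: [-4.3, -1.0, 3.2]
grip_width: 0.152
grip_force: 25.0
```

Emit:
arm_command(motion=[[0,0,0,0,0,0.16,1],[0,0,0,0,0,0.32,1],[0,0,0,0,0,0.48,1],[0,0,0,0,0,0.64,1],[0,0,0,0,0,0.79,1]])

```text
clock: 25.12
ee_pos: [0.5814, -0.2395, 0.1062]
eef_rot: [3.141, 0.001, 0.565]
wrist_force: [-4.6, -0.7, 3.6]
grip_width: 0.155
grip_force: 25.0
```

Emit:
arm_command(motion=[[0,0,0,0,0,0,0.6],[0,0,0,0,0,0,0.6],[0,0,0,0,0,0,0.6],[0,0,-0.03,0,0,0,0.6],[0,0,-0.08,0,0,0,0.6]])

```text
clock: 25.75
ee_pos: [0.5812, -0.2388, 0.185]
eef_rot: [-3.139, 0.002, 0.572]
wrist_force: [-0.2, -0.3, 1.0]
grip_width: 0.402
grip_force: 0.0
```

Emit:
arm_command(motion=[[0,0,-0.05,0,0,0,0.6],[-0.05,0,-0.08,0,0,0,0.6],[-0.05,0,-0.08,0,0,0,0.6]])

```text
clock: 26.12
ee_pos: [0.5388, -0.2676, 0.2692]
eef_rot: [3.137, -0.002, 0.57]
wrist_force: [0.7, -0.1, -0.1]
grip_width: 0.4
grip_force: 0.0
```

```bash
python3 - <<'E'
from h import *
s_=get_state();print(s_['ee_pos'],s_['wrist_force'])
c=read_camera('wrist');P=cloud(c);z=P[...,2]
near=np.hypot(P[...,0]-.581,P[...,1]+.24)<.04
m=near&(z>.1)&(z<.13)
if m.sum()>50: print('handle',rect(P,m))
s=np.array([.5795,-.24]);d=np.array([.9947,.1028]);L=(P[...,:2]-s)@d;W=(P[...,:2]-s)@np.array([-.1028,.9947])
k=(abs(W)<.008)&(L>.026)&(L<.058)&(z>.06)&(z<.1)
if k.sum()>20: print('arm slope',k.sum(),np.polyfit(L[k],z[k],1))
k=(abs(W)<.03)&(L<-.05)&(L>-.14)&(z>.018)&(z<.03)
if k.sum()>20: print('tail',rect(P,k),np.median(W[k]))
a=read_camera('side');im=a['pixels'];cv2.imwrite('pics/s9.png',cv2.resize(im[125:205,205:305],None,fx=7,fy=7,interpolation=2))
E
```

```text
[ 0.5388 -0.2676  0.2692] [ 0.6844 -0.1379 -0.1029]
handle (((581.8756713867188, -239.09906005859375), (42.22152328491211, 16.489837646484375), 32.68639373779297), 468, np.float64(0.11552459083676406))
arm slope 342 [-0.0677  0.0819]
tail (((493.0238952636719, -250.88613891601562), (74.39285278320312, 29.836708068847656), 5.222919940948486), 888, np.float64(0.02265106651117818)) -0.0017519197679174972
```

View pics/s9.png

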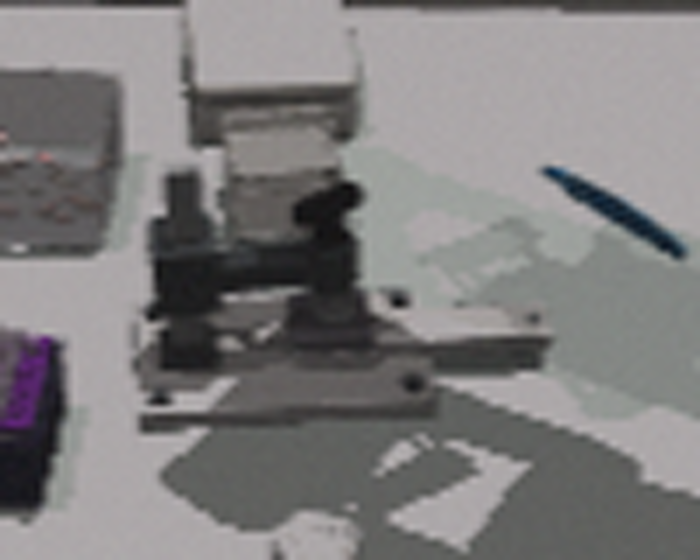

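The final view shows the pad on the head at (330,320), the tail out the front to (545,350), the jaw dipped at the sleeve and the handle turned half a turn. The robot is clear, so I hand in.

```bash
python3 -c "
from plant import sign_off
print(sign_off())"
```

```text
the job is handed in; nothing more can be done
None
```

The coupon is clamped and the job is handed in at about 26 s of the 72 s: head under the pad to within about 2 mm, tail out the front, jaw bound with 20 N (its final tilt near the top of the stated range), handle turned 3.16 rad clockwise; I touched none of the bystanders and no verdict came back.

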